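Fit the dowelled cover on the microplate press

ROBOT

A 6-joint arm with a two-finger parallel gripper is mounted at the origin on a cart in front of the work surface, level with it; the furniture and walls round the work are solid. World frame = base frame: x ahead of the robot, y to its left, z up, the work surface at z = 0. Lengths are in m, angles in rad, forces in N, time in s.
With the tool pointing down it reaches from about 0.3 to 0.875 m from the base axis. Payload 6.4 kg.
Tool frame: the origin (TCP) lies midway between the tips of the shut fingers; the grasp point (between the pads) lies 19 mm behind it (grasp_offset is the distance from the TCP to the grasp point, in m); z points along the fingers, y is the line along which they close (so a half turn about z gives the same grasp; the last joint's range is limited). The gripper opens to 85 mm and grips with 20 to 120 N. Pads are 22 mm wide; open, the fingers measure 114 mm over their backs; the gripper's body (76 mm by 85 mm) begins 54 mm behind the grasp point. The pads swing forward as they close: fully open they stand 13 mm farther back than shut.
Start: joints at [-1.453, 0.181, 1.607, -0, 1.354, -0.206], TCP at [0.183, -0.545, 0.231] pointing down, gripper open.
Joint ranges: [-2.99, 2.99], [-0.89, 2.07], [0.3, 2.58], [-1.14, 4.28], [0, 2.63], [-3.12, 3.12]. Speed limits (rad/s): [2.57, 2.57, 3.01, 3.14, 3.14, 3.14].

INTERFACE

Orientations are given as a unit quaternion [w, x, y, z].
In Python, from bench import * gives the robot as it stands. The module is installed in compiled form; this text tells all that it offers.
- The arm moves only by the tool servo_tool, never from a script. Its argument "commands" is text: rows parted by semicolons, each of 7 numbers parted by spaces: the turn, a rotation vector about the tool's x, y, z in rad, then the shift along the tool's x, y, z in mm, then the opening, from 0 (shut) to 1 (fully open). In form: wx wy wz dx dy dz claw; .... A call has 1 to 5 rows; each row shifts and turns the commanded pose from where the row before left it, along the tool's axes as they then stand; what a row does not reach is not made up. A row lasts 1/8 s, in which the tool goes at most 62.5 mm and 10.7 degrees, less where a joint would pass 70% of its speed; a pose out of reach is approached as far as the arm can. A call with a gripper value outside its range is refused whole. The fingers move at their own pace and stop on an object; the grip force is fixed at half the most. Time passes only in rows, so rows that do not move let the fingers close. It gives the time, the measured TCP pose, the force, the opening and the grip force at its end, in the units of the state.
- get_obs(): the state, without advancing time (a new reading comes with each control period).
- camera(name): name is "scene" or "top" or "wrist"; returns the picture (384x512x3 uint8, blue, green, red); there is no depth.
- calibration(name): a dict with "fx", "fy", "cx", "cy" (pixels), "k1" (the pictures are not rectified: a ray, as slopes to the right and down, at radius r is drawn at 1 + k1 r^2 times it, then the intrinsics apply), "R" (3x3) and "t" (3): a world point X has camera coordinates R X + t. Camera axes: x right, y down, z forward; pixel columns grow to the right and rows downward; lengths in m; the calibration is good to about 2 mm. A picture is of the moment at which its call begins: read the wrist's pose just before it. calibration takes no time and is no camera call; for the wrist camera it gives the pose at the moment of the call.
- hand_in(): hands the job in; it is judged then, once.
The state is a dict: "time_s": time; "q": joint angles; "dq": joint speeds; "joint_efforts": joint torques, N m; "eef_pos": TCP position; "eef_rot": TCP orientation; "wrist_force": force on the tool from outside, world axes, zero at the start; "torque": the same for the moment, N m; "opening": opening from 0.0 (shut) to 1.0 (fully open); "grasp_force": force on a finger pad.
Only numpy, scipy, OpenCV 4.12 (cv2) and the standard library are available. Lean on these libraries where they do the work, as an engineer would, in place of code of your own. Each camera call takes 0.05 s, during which the arm holds its last target. There are 200 camera calls.

TASK

Pick up the blue cover plate by its black handle and put it on the microplate press, lowering it level so that both locating pins enter its two holes together, until it lies flat on both end pads; either way round will do. Keep hold of it until it is down, keep it level and do not force it, and leave the other things on the bench where they stand.

Things in the scene. Friction and masses are not known exactly. Their poses are not given: they have to be found in the camera images.
- seat (a point): Point on the fixed microplate press midway between its two pins, at the height of the end pads' top faces (38 mm above the bench), on which the cover comes to rest. x runs along the line of the pins, z is up. Pins at x = +80 and -80 mm, y = 0: 12 mm diameter, standing 34 mm above the pads, the last 9 mm tapering to 6 mm diameter.
- cover_grip (a point): Centre of the black grip bar on the loose blue cover plate. The bar runs along x over the plate's centre: 100 mm long, 14 mm wide (y), 14 mm high, its centre 48 mm above the plate's underside, 29 mm clear under it, posts at x = +36 and -36 mm. z is up. Fully seated, this point is 48 mm straight above the seat point, its x axis along the line of the pins (either way round).
- cover: The blue cover plate, lying on the bench handle up: 190 (x) x 104 (y) x 12 mm thick, 0.25 to 0.49 kg, balanced under the handle, with two round through holes of 14.4 mm diameter at x = +80 and -80 mm, y = 0. Origin at the centre of its underside, axes as for the grip bar. It fits the press either way round.
- base: The microplate press, fixed to the bench: grey base 204 x 116 mm with a white 24-well plate (pink wells, all 2 mm or more below the pad tops) between two aluminium end pads, a steel pin standing in the middle of each pad. Origin at the centre of its underside, axes as for the seat point. Symmetrical under a half turn.
- cuvettes: Bystander, loose: strip of ten clear cuvettes on a black foot, 130 x 22 x 44 mm, lying along the robot's x between press and cover; origin at the centre of its underside.
- tape: Bystander, loose: roll of beige tape lying flat, 104 mm diameter, 25 mm high; origin at the centre of its underside.
- mouse: Bystander, loose: black computer mouse, 60 x 107 x 37 mm; origin at the centre of its underside.
- bottle_red: Bystander, loose: white bottle with a red cap, 44 mm diameter, 104 mm high; origin at the centre of its underside.
There are look-alikes about, which are no part of the job. What is meant by the cover is not red, and is the larger of those in its own colour.

How it is judged:
On the way, in this order (a step that is already met when the one before it is completed fails the run):
1. the cover is lifted clear of the bench in the gripper (height (world z) of cover_grip above 0.08 m and contact force between the fingers and cover above 0.5 N), for 0.1 s.
2. the cover is down over both pins, within 8 mm of the pads, and still in the gripper (horizontal distance between cover_grip and seat below 0.0045 m and angle between the x axis of seat and the x axis of cover_grip, either way round below 0.09 rad and angle between cover_grip's own z axis and vertical below 0.06 rad and z of cover_grip in the frame of seat below 0.056 m and contact force between the fingers and cover above 0.5 N), for 0.05 s.
At the end, for the whole second after the job is handed in: The cover lies flat on both end pads with both pins through its holes: its grip bar within 3 mm of its seated height (48 mm above the seat point) and 4.5 mm of the centre, in line with the pins within 0.09 rad (either way round) and level within 0.06 rad (horizontal distance between cover_grip and seat below 0.0045 m and angle between the x axis of seat and the x axis of cover_grip, either way round below 0.09 rad and angle between cover_grip's own z axis and vertical below 0.06 rad and z of cover_grip in the frame of seat between 0.044 and 0.051 m); the robot touches nothing.
It fails at once if the cover is tilted by more than 0.35 rad (angle between cover_grip's own z axis and vertical above 0.35 rad).
It fails at once if the cover is forced or dropped on the press (more than 60 N between them) (contact force between cover and base above 60 N).
It fails at once if a bystander (cuvette strip, tape roll, mouse, red-capped bottle) is moved by more than 30 mm (distance of any of cuvettes, tape, mouse, bottle_red from where it was at the start of the episode above 0.03 m).
It also fails if it takes over 48 s, if anything falls off the work surface, if the arm or the gripper's body presses on something with over 40 N, if the wrist force passes 120 N, or if a joint passes its speed limit or range.

## Working session

There is one attempt and no reset: what is moved stays moved. The work goes in short steps, Python scripts to look and compute and a tool call to move; the robot and the scene stay as the last step left them, time stands still between calls to the robot, and variables do not carry over. Pictures are saved under pics/ and viewed, at most 10 in all, crops included, and the job is handed in when it is done.

Besides the shell and the picture viewer there is one more tool, called after "Request:" by a JSON object that holds its "op" and its "data". servo_tool: Moves the arm, as the interface text tells. Its arguments: {"type":"object","properties":{"commands":{"type":"string"}},"required":["commands"]}

```bash
mkdir -p pics; python3 - <<'E'
from bench import *
import cv2,numpy as np
o=get_obs();print(o['time_s'],o['eef_pos'],o['eef_rot'],o['opening'])
for n in ("scene","top"):
    im=camera(n);cv2.imwrite(f'pics/{n}0.png',im);c=calibration(n);print(n,c)
E
```

```text
0.0 [ 0.18290913 -0.54453443  0.23037167] [-8.96488065e-04  9.86920092e-01  1.61207718e-01  2.22223810e-05] 1.000008326346194
scene {'fx': 412.03540116673815, 'fy': 412.03540116673815, 'cx': 253.5529406746079, 'cy': 194.14033043258948, 'k1': -0.026643791316128193, 'R': array([[-0.90379834, -0.42794539,  0.00336131],
       [-0.24255841,  0.50576819, -0.82786711],
       [ 0.35258187, -0.74904024, -0.56091421]]), 't': array([0.4399705 , 0.30231445, 1.20192305])}
top {'fx': 361.9765165923822, 'fy': 361.9765165923822, 'cx': 252.42159566072775, 'cy': 188.12875301368365, 'k1': -0.030396072803858306, 'R': array([[ 1.62835117e-02, -9.99867336e-01,  3.97655510e-04],
       [-9.96452860e-01, -1.62607422e-02, -8.25668588e-02],
       [ 8.25623713e-02,  9.48233441e-04, -9.96585448e-01]]), 't': array([-0.21286737,  0.5923635 ,  1.37034612])}
```

View pics/top0.png

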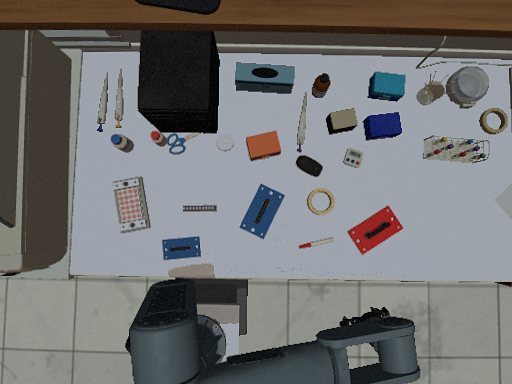

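View pics/scene0.png

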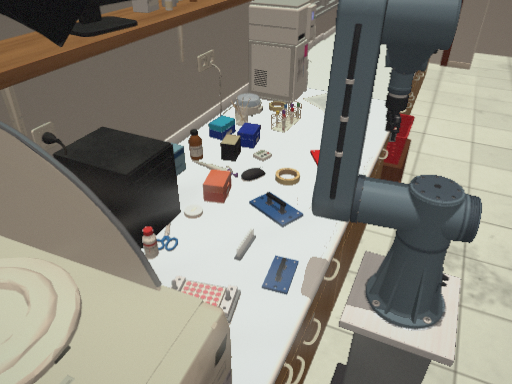

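The top view shows three plates: a large blue one at (262,211), a small blue one at (182,248) and a red one at (375,230). The large blue plate fits the description because it isn't red and is the larger of the blues. The press is at (131,205), the cuvette strip at (200,208), the tape at (320,201) and the mouse at (309,166). Next I'll confirm with an enlarged crop and measure.

```bash
cat > h.py <<'E'
import cv2,numpy as np
def ray(c,uv):
    K=np.array([[c['fx'],0,c['cx']],[0,c['fy'],c['cy']],[0,0,1.]])
    p=cv2.undistortPoints(np.array(uv,float).reshape(-1,1,2),K,np.array([c['k1'],0,0,0.])).reshape(-1,2)
    d=np.c_[p,np.ones(len(p))]@c['R']; return -c['R'].T@c['t'],d
def onz(c,uv,z):
    o,d=ray(c,uv); return o+d*((z-o[2])/d[:,2])[:,None]
def proj(c,X):
    Y=np.atleast_2d(X)@c['R'].T+c['t'];s=Y[:,:2]/Y[:,2:];r=(s**2).sum(1,keepdims=True)
    return s*(1+c['k1']*r)*[c['fx'],c['fy']]+[c['cx'],c['cy']]
def blobs(m,amin=20):
    n,l,st,ce=cv2.connectedComponentsWithStats(m.astype(np.uint8)*255)
    return [(st[i],ce[i],l==i) for i in range(1,n) if st[i][4]>=amin]
E
python3 - <<'E'
from bench import *
from h import *
im=cv2.imread('pics/top0.png');c=calibration('top')
hsv=cv2.cvtColor(im,cv2.COLOR_BGR2HSV)
blue=cv2.inRange(hsv,(100,110,60),(118,255,255))
cs,_=cv2.findContours(blue,cv2.RETR_EXTERNAL,cv2.CHAIN_APPROX_NONE)
for k in cs:
    if cv2.contourArea(k)<300: continue
    P=onz(c,k.reshape(-1,2),.012)[:,:2]
    (m,s,a)=cv2.minAreaRect((P*1000).astype(np.float32));print('blue',k.reshape(-1,2).mean(0),m,s,a)
dark=cv2.inRange(im,(0,0,0),(60,60,60))
for st,ce,l in blobs(dark[180:250,235:290]>0):
    uv=np.argwhere(l)[:,::-1]+[235,180];P=onz(c,uv,.055)[:,:2]*1000
    print('bar',uv.mean(0),P.mean(0),cv2.minAreaRect(P.astype(np.float32)),len(uv))
sub=hsv[170:240,100:160]
pink=cv2.inRange(hsv,(0,40,100),(15,200,255));pink[:,:100]=0;pink[:,160:]=0;pink[:170]=0;pink[240:]=0
uv=np.argwhere(pink)[:,::-1];P=onz(c,uv,.034)[:,:2]*1000
print('wells',P.mean(0),cv2.minAreaRect(P.astype(np.float32)),len(uv))
a=cv2.resize(im[172:256,215:300],None,fx=4.6,fy=6,interpolation=cv2.INTER_CUBIC)
a=cv2.resize(im[170:260,215:305],(400,400),interpolation=cv2.INTER_CUBIC)
b=cv2.resize(im[160:250,85:175],(400,400),interpolation=cv2.INTER_CUBIC)
cv2.imwrite('pics/crop.png',np.hstack([b,a]))
E
```

```text
blue [180.78813559 248.38983051] (362.3675231933594, 67.3092269897461) (73.26315307617188, 140.5772247314453) 6.42293119430542
blue [261.54615385 210.89230769] (509.52056884765625, -240.77914428710938) (101.793701171875, 186.7683868408203) 64.51477813720703
blue [384.72727273 123.85858586] (860.9761352539062, -723.8590087890625) (85.4770278930664, 123.76133728027344) 7.866297721862793
bar [261.95798319 210.38655462] [ 510.09921535 -240.35616553] ((509.72601318359375, -238.6552734375), (20.18263816833496, 95.57977294921875), 65.31246948242188) 119
wells [528.81502355 268.91465302] ((522.353515625, 265.1360168457031), (116.24598693847656, 77.44145965576172), 13.937763214111328) 248
```

View pics/crop.png

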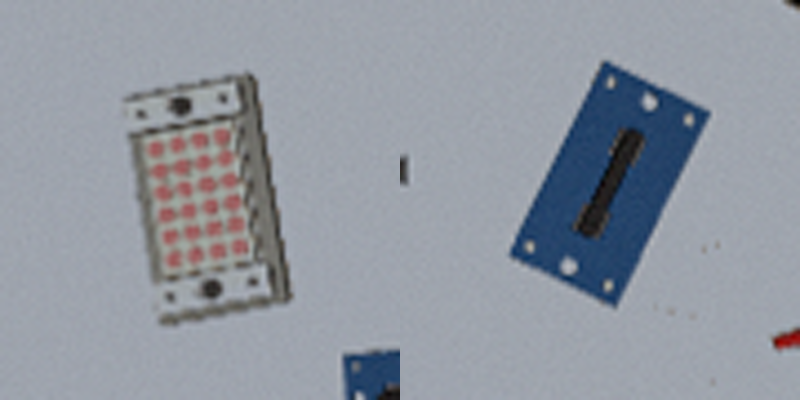

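The crop shows the large blue plate with its black bar centred at top pixel (262,210). It measures 187 x 102 mm, which matches the cover. The press pins show at about (125.5,183.6) and (132.3,224.8). I'll turn the tool in line with the bar.

Request:
{"op": "servo_tool", "data": {"commands": "0 0 0.153 0 0 0 1;0 0 0.153 0 0 0 1;0 0 0.153 0 0 0 1;0 0 0.153 0 0 0 1;0 0 0.153 0 0 0 1"}}

```text
time_s: 0.72
eef_pos: [0.1829, -0.5448, 0.2307]
eef_rot: [-0.0, 0.975, -0.221, -0.0]
wrist_force: [0.0, 0.0, -0.3]
opening: 0.999
grasp_force: 0.0
```

```bash
cat >> h.py <<'E'
from scipy.spatial.transform import Rotation as Ro
def tool(o):
    q=o['eef_rot'];return Ro.from_quat([q[1],q[2],q[3],q[0]])
def go(o,target):
    R=tool(o);x=R.apply([1,0,0])
    print('t',round(o['time_s'],2),'pos',np.round(o['eef_pos'],4),'yaw',np.degrees(np.arctan2(x[1],x[0])).round(2),'z',R.apply([0,0,1]).round(4),'tool mm',(R.inv().apply(np.array(target)-o['eef_pos'])*1000).round(1))
E
python3 - <<'E'
from bench import *
from h import *
go(get_obs(),[.5096,-.2406,.25])
c=calibration('top');print(onz(c,[[125.5,183.6],[132.25,224.8]],.07))
E
```

```text
t 0.72 pos [ 0.1829 -0.5448  0.2307] yaw -25.57 z [-1.e-04  1.e-03 -1.e+00] tool mm [ 163.4 -415.4  -19. ]
[[0.60124872 0.27230583 0.07      ]
 [0.44823248 0.240275   0.07      ]]
```

Request:
{"op": "servo_tool", "data": {"commands": "0 0 0 16 -41 -2 1;0 0 0 16 -41 -2 1;0 0 0 16 -41 -2 1;0 0 0 16 -41 -2 1;0 0 0 16 -41 -2 1"}}

```text
time_s: 1.35
eef_pos: [0.3436, -0.3926, 0.241]
eef_rot: [-0.0, 0.976, -0.219, -0.0]
wrist_force: [0.6, -0.2, -0.2]
opening: 0.998
grasp_force: 0.0
```

Request:
{"op": "servo_tool", "data": {"commands": "0 0 0 16 -41 -2 1;0 0 0 16 -41 -2 1;0 0 0 16 -42 -2 1;0 0 0 17 -42 -2 1;0 0 0 18 -43 -2 1"}}

```text
time_s: 1.98
eef_pos: [0.5079, -0.2391, 0.251]
eef_rot: [-0.0, 0.976, -0.219, -0.0]
wrist_force: [1.3, -1.1, 1.1]
opening: 1.0
grasp_force: 0.0
```

```bash
python3 - <<'E'
from bench import *
from h import *
o=get_obs();go(o,[.5096,-.2406,.25])
c=calibration('wrist');im=camera('wrist');cv2.imwrite('pics/w1.png',im);np.save('w1.npy',c,allow_pickle=True)
print(proj(c,[[.5096,-.2406,.055],[.5096,-.2406,.012]]), -c['R'].T@c['t'])
E
```

```text
t 1.98 pos [ 0.5079 -0.2391  0.251 ] yaw -25.28 z [-5.e-04  3.e-04 -1.e+00] tool mm [2.2 0.6 1. ]
[[254.86671157 165.37928779]
 [254.82192047 158.60801394]] [ 0.57664713 -0.27165057  0.39220696]
```

View pics/w1.png

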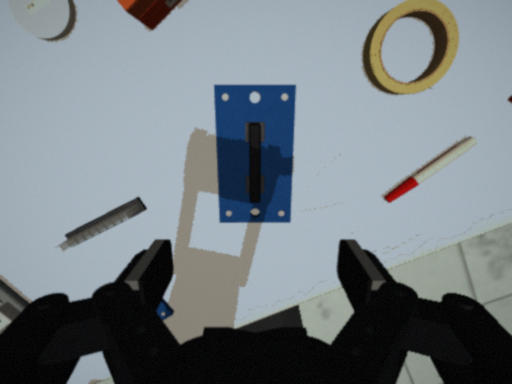

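The wrist view shows the cover with its bar vertical at (255,162) and its pin holes at (255,97) and (255,212), so it is well aligned. Now I'll measure it.

```bash
cat >> h.py <<'E'
def cover(im,c,zt=.012):
    hsv=cv2.cvtColor(im,cv2.COLOR_BGR2HSV)
    m=cv2.inRange(hsv,(98,100,30),(122,255,255))
    k=max(cv2.findContours(m,cv2.RETR_EXTERNAL,cv2.CHAIN_APPROX_NONE)[0],key=cv2.contourArea)
    P=onz(c,k.reshape(-1,2),zt)[:,:2]*1000
    print('plate',cv2.minAreaRect(P.astype(np.float32)))
    h=cv2.convexHull(k);f=np.zeros(m.shape,np.uint8);cv2.fillPoly(f,[h],255)
    d=(im.max(2)<45)&(f>0)
    for st,ce,l in blobs(d,200):
        uv=np.argwhere(l)[:,::-1];Q=onz(c,uv,zt+.043)[:,:2]*1000;print('bar',ce,cv2.minAreaRect(Q.astype(np.float32)),st)
    w=(im.min(2)>130)&(f>0)
    for st,ce,l in blobs(w,15): print('hole',ce,st[4],onz(c,ce,zt)[0]*1000)
E
python3 - <<'E'
from h import *
cover(cv2.imread('pics/w1.png'),np.load('w1.npy',allow_pickle=True).item())
E
```

```text
plate ((510.5376892089844, -240.7125701904297), (102.5936279296875, 186.451416015625), 64.75690460205078)
bar [254.39292365 163.97858473] ((511.13134765625, -240.8289794921875), (21.319293975830078, 97.7504653930664), 64.7650146484375) [ 246  123   18   80 1074]
hole [254.48192771  96.93975904] 83 [ 581.999142   -274.22456813   12.        ]
hole [224.78571429  96.5       ] 28 [ 598.64534923 -240.10944392   12.        ]
hole [284.27586207  96.5862069 ] 29 [ 566.13398871 -308.85671873   12.        ]
hole [280.86666667 212.8       ] 15 [ 421.63961416 -240.84512441   12.        ]
```

Request:
{"op": "servo_tool", "data": {"commands": "0 0 0 3 0.3 45 1;0 0 0 0 0 45 1;0 0 0 0 0 45 1;0 0 0 0 0 30 1;0 0 0 0 0 15 1"}}

```text
time_s: 2.65
eef_pos: [0.5084, -0.2411, 0.069]
eef_rot: [-0.001, 0.976, -0.219, -0.002]
wrist_force: [-0.1, 0.5, -0.0]
opening: 1.004
grasp_force: 0.0
```

```bash
python3 - <<'E'
from bench import *
from h import *
go(get_obs(),[.5105,-.2407,.029])
E
```

```text
t 2.65 pos [ 0.5084 -0.2411  0.069 ] yaw -25.28 z [-0.0029  0.0023 -1.    ] tool mm [ 1.9 -1.3 40. ]
```

Request:
{"op": "servo_tool", "data": {"commands": "0 0 0 0 0 15 1;0 0 0 0 0 15 1;0 0 0 0 0 8 1;0 0 0 0 0 0 1"}}

```text
time_s: 3.15
eef_pos: [0.5095, -0.2418, 0.0329]
eef_rot: [-0.0, 0.976, -0.219, -0.0]
wrist_force: [-0.2, 0.3, 0.1]
opening: 0.999
grasp_force: 0.0
```

```bash
python3 - <<'E'
from bench import *
from h import *
go(get_obs(),[.5105,-.2407,.029])
E
```

```text
t 3.15 pos [ 0.5095 -0.2418  0.0329] yaw -25.28 z [-5.e-04  4.e-04 -1.e+00] tool mm [ 0.4 -1.4  3.9]
```

Request:
{"op": "servo_tool", "data": {"commands": "0 0 0 0 -1 4 1;0 0 0 0 0 0 1;0 0 0 0 0 0 0.4;0 0 0 0 0 0 0;0 0 0 0 0 0 0"}}

```text
time_s: 3.78
eef_pos: [0.5102, -0.2411, 0.0294]
eef_rot: [0.0, 0.976, -0.219, 0.0]
wrist_force: [1.2, 0.3, -0.1]
opening: 0.382
grasp_force: 0.0
```

Request:
{"op": "servo_tool", "data": {"commands": "0 0 0 0 0 0 0;0 0 0 0 0 0 0;0 0 0 0 0 0 0;0 0 0 0 0 0 0"}}

```text
time_s: 4.28
eef_pos: [0.5104, -0.2412, 0.0295]
eef_rot: [0.0, 0.976, -0.219, 0.0]
wrist_force: [0.7, 0.2, 3.5]
opening: 0.149
grasp_force: 59.3
```

Request:
{"op": "servo_tool", "data": {"commands": "0 0 0 0 0 -15 0;0 0 0 0 0 -30 0;0 0 0 0 0 -40 0;0 0 0 0 0 -40 0;0 0 0 0 0 -25 0"}}

```text
time_s: 4.9
eef_pos: [0.5104, -0.2412, 0.1818]
eef_rot: [0.0, 0.976, -0.219, 0.001]
wrist_force: [-0.2, -0.4, -3.8]
opening: 0.151
grasp_force: 58.9
```

```bash
python3 - <<'E'
from bench import *
from h import *
o=get_obs();print(o['grasp_force'],o['wrist_force'],o['torque']);go(o,[.44,.02,.2])
E
```

```text
58.85823726654053 [-0.23166067 -0.40487989 -3.76675599] [-0.0373917  -0.06067772 -0.00989258]
t 4.9 pos [ 0.5104 -0.2412  0.1818] yaw -25.27 z [ 0.0015 -0.0012 -1.    ] tool mm [-175.1 -206.1  -18.6]
```

Request:
{"op": "servo_tool", "data": {"commands": "0 0 -0.128 0 0 -12 0;0 0 -0.128 0 0 -16 0;0 0 -0.128 0 0 -16 0;0 0 -0.128 0 0 -16 0;0 0 -0.128 0 0 -16 0"}}

```text
time_s: 5.52
eef_pos: [0.5095, -0.2405, 0.2557]
eef_rot: [-0.001, 0.995, 0.101, -0.001]
wrist_force: [0.0, 0.6, -3.9]
opening: 0.149
grasp_force: 58.8
```

```bash
python3 - <<'E'
from bench import *
from h import *
o=get_obs();go(o,[.552,.12,.26])
E
```

```text
t 5.53 pos [ 0.5095 -0.2405  0.2557] yaw 11.63 z [-1.2e-03  9.0e-04 -1.0e+00] tool mm [ 114.3 -344.5   -4.1]
```

Request:
{"op": "servo_tool", "data": {"commands": "0 0 0 8 -20 0 0;0 0 0 12 -35 0 0;0 0 0 12 -38 0 0;0 0 0 12 -38 0 0;0 0 0 12 -38 -2 0"}}

```text
time_s: 6.15
eef_pos: [0.5306, -0.0616, 0.2562]
eef_rot: [-0.001, 0.995, 0.098, -0.001]
wrist_force: [0.1, 0.6, -3.6]
opening: 0.153
grasp_force: 58.8
```

Request:
{"op": "servo_tool", "data": {"commands": "0 0 0 12 -38 -2 0;0 0 0 12 -38 0 0;0 0 0 12 -38 0 0;0 0 0 12 -35 0 0;0 0 0 10 -25 0 0"}}

```text
time_s: 6.78
eef_pos: [0.5527, 0.1205, 0.2583]
eef_rot: [-0.0, 0.995, 0.099, -0.001]
wrist_force: [0.7, -0.4, -3.3]
opening: 0.155
grasp_force: 58.8
```

Request:
{"op": "servo_tool", "data": {"commands": "0 0 0 0 0 0 0;0 0 0 0 0 0 0"}}

```text
time_s: 7.02
eef_pos: [0.5532, 0.1181, 0.2586]
eef_rot: [0.0, 0.995, 0.099, -0.001]
wrist_force: [-0.6, -1.1, -3.7]
opening: 0.155
grasp_force: 59.0
```

```bash
python3 - <<'E'
from bench import *
from h import *
o=get_obs();go(o,[.552,.12,.26])
c=calibration('wrist');im=camera('wrist');cv2.imwrite('pics/w2.png',im);np.save('w2.npy',c,allow_pickle=True)
cv2.imwrite('pics/top2.png',camera('top'))
print(proj(c,[[.6013,.2723,.07],[.448,.240,.07]]))
E
```

```text
t 7.03 pos [0.5532 0.1181 0.2586] yaw 11.38 z [-1.7e-03 -3.0e-04 -1.0e+00] tool mm [-0.8 -2.1 -1.4]
[[126.37192612  99.54824698]
 [144.14900431 228.52997435]]
```

View pics/w2.png

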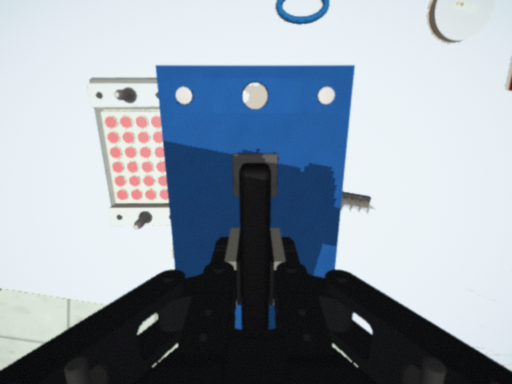

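The wrist view shows the pins at about (125,95) and (144,219), with the cover held level and its front hole at (255,96). I'll enlarge the pins.

```bash
python3 - <<'E'
from h import *
im=cv2.imread('pics/w2.png');c=np.load('w2.npy',allow_pickle=True).item()
a=cv2.resize(im[75:115,90:160],(770,280)[:2] if 0 else (525,300),interpolation=cv2.INTER_CUBIC)
b=cv2.resize(im[200:240,105:175],(525,300),interpolation=cv2.INTER_CUBIC)
cv2.imwrite('pics/c2.png',np.vstack([a,b]))
for z in(.038,.072): print(z,proj(c,[[.6013,.2723,z],[.448,.240,z]]))
cover(im,c,.2586+.019-.048+.012)
E
```

```text
0.038 [[137.78288012  99.72501504]
 [152.80784656 218.57919201]]
0.072 [[125.58400043  99.53589962]
 [143.55836956 229.20854529]]
plate ((582.7271118164062, 123.30575561523438), (126.94084930419922, 102.76618957519531), 11.516715049743652)
bar [254.57401531 235.06906851] ((576.7931518554688, 122.62469482421875), (55.36977005004883, 63.316001892089844), 11.422688484191895) [ 187  163  135  116 5357]
hole [254.60263653  95.41054614] 531 [630.83297287 133.25213359 241.6       ]
hole [183.42553191  94.95744681] 235 [623.53409985 170.28105548 241.6       ]
hole [325.96581197  94.99145299] 234 [638.50188958  96.18504509 241.6       ]
hole [344.27083333 170.4375    ] 48 [600.96721769  74.68916174 241.6       ]
```

View pics/c2.png

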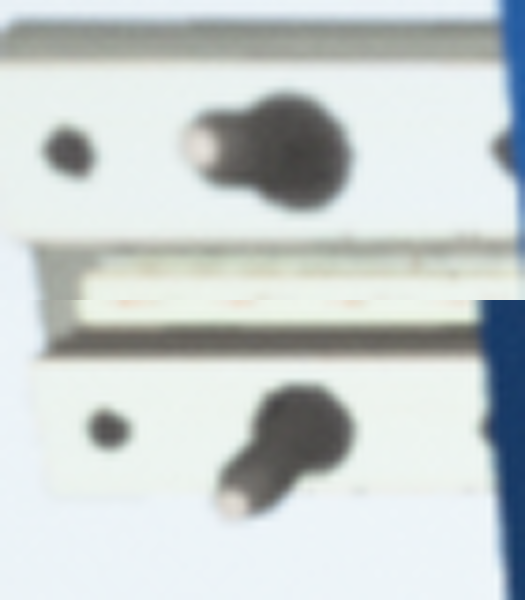

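```bash
python3 - <<'E'
from h import *
im=cv2.imread('pics/w2.png');c=np.load('w2.npy',allow_pickle=True).item()
def rep(n,P):
    d=P[0]-P[1];print(n,P[:,:2].round(4).tolist(),'mid',P.mean(0).round(4),'len',np.linalg.norm(d).round(4),'yaw',np.degrees(np.arctan2(d[1],d[0])).round(2))
rep('tip',onz(c,[[116.6,93.9],[135.9,226.3]],.072))
rep('base',onz(c,[[129.3,94.6],[145.6,216.6]],.038))
for z in (.2296,.2416): print('hole',onz(c,[[254.6,95.4]],z))
a=np.radians(11.38);print('expected hole',.5532+.08*np.cos(a),.1181+.08*np.sin(a))
t=cv2.imread('pics/top2.png');cv2.imwrite('pics/ct.png',np.hstack([cv2.resize(t[170:240,95:185],(790,600),interpolation=cv2.INTER_CUBIC)]))
E
```

```text
tip [[0.6052, 0.2822], [0.4501, 0.2498]] mid [0.5277 0.266  0.072 ] len 0.1584 yaw 11.82
base [[0.6052, 0.2827], [0.449, 0.25]] mid [0.5271 0.2664 0.038 ] len 0.1596 yaw 11.85
hole [[0.63106088 0.13329582 0.2296    ]]
hole [[0.63083789 0.13325456 0.2416    ]]
expected hole 0.6316272088261115 0.13388521193223285
```

View pics/ct.png

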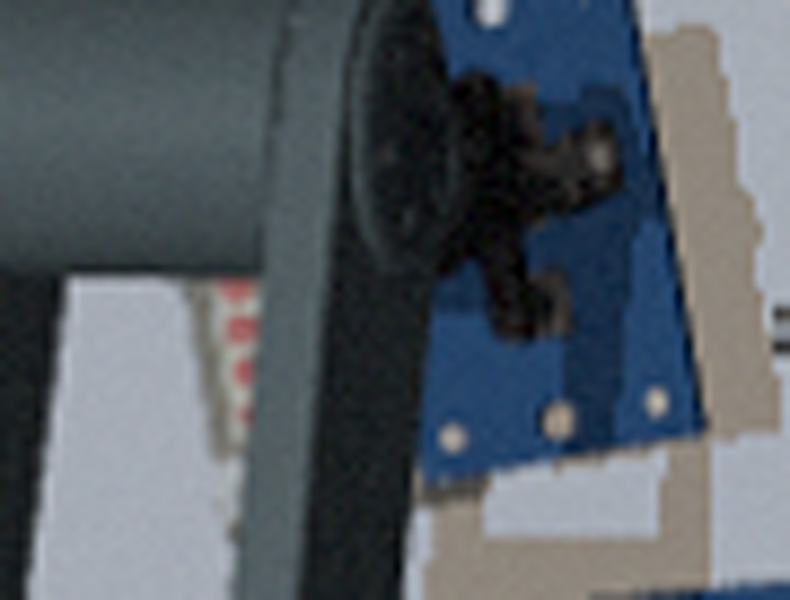

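The pin tips and the pin bases give the same midpoint, about (0.5274, 0.2662), with a spacing of 158–160 mm and a yaw of 11.8°. The top crop shows only the arm covering the press. I'll move over the press.

Request:
{"op": "servo_tool", "data": {"commands": "0 0 -0.008 0.5 -20 0 0;0 0 0 1 -40 0 0;0 0 0 1 -40 10 0;0 0 0 1 -32 15 0;0 0 0 0.6 -18 15 0"}}

```text
time_s: 7.75
eef_pos: [0.5269, 0.2671, 0.2188]
eef_rot: [-0.0, 0.995, 0.104, 0.0]
wrist_force: [0.1, -0.0, -3.6]
opening: 0.15
grasp_force: 59.1
```

Request:
{"op": "servo_tool", "data": {"commands": "0 0 0 0 0 25 0;0 0 0 0 0 25 0;0 0 0 0 0 18 0;0 0 0 0 0 10 0;0 0 0 0 0 0 0"}}

```text
time_s: 8.38
eef_pos: [0.5273, 0.2651, 0.1407]
eef_rot: [0.0, 0.995, 0.103, -0.001]
wrist_force: [-0.7, -0.0, -4.3]
opening: 0.147
grasp_force: 59.0
```

```bash
python3 - <<'E'
from bench import *
from h import *
o=get_obs();go(o,[.5276,.2664,.125]);print(o['torque'])
c=calibration('wrist');im=camera('wrist');np.save('w3.npy',c,allow_pickle=True)
s=camera('scene');cv2.imwrite('pics/w3.png',im);cv2.imwrite('pics/s3.png',s)
S=cv2.resize(s[230:330,150:260],(440,400),interpolation=cv2.INTER_CUBIC)
W=cv2.resize(im[40:140,200:310],(360,327),interpolation=cv2.INTER_CUBIC);W=cv2.copyMakeBorder(W,0,73,0,0,0)
cv2.imwrite('pics/m3.png',np.hstack([S,W]))
for z in(.038,.072):print(proj(c,[[.6052,.2825,z],[.449,.25,z]]),proj(calibration('scene'),[[.6052,.2825,z],[.449,.25,z]]))
E
```

```text
t 8.38 pos [0.5273 0.2651 0.1407] yaw 11.83 z [-1.2e-03 -4.0e-04 -1.0e+00] tool mm [ 0.6 -1.2 15.7]
[-0.01055261  0.02483279  0.06660115]
[[252.74301385  96.67314291]
 [252.72304113 266.57565201]] [[174.36468957 286.94418009]
 [227.59113918 297.13558921]]
[[252.46332961  95.8889674 ]
 [252.49302502 288.36360488]] [[173.09045649 278.53663676]
 [227.18859864 288.6726947 ]]
```

View pics/m3.png

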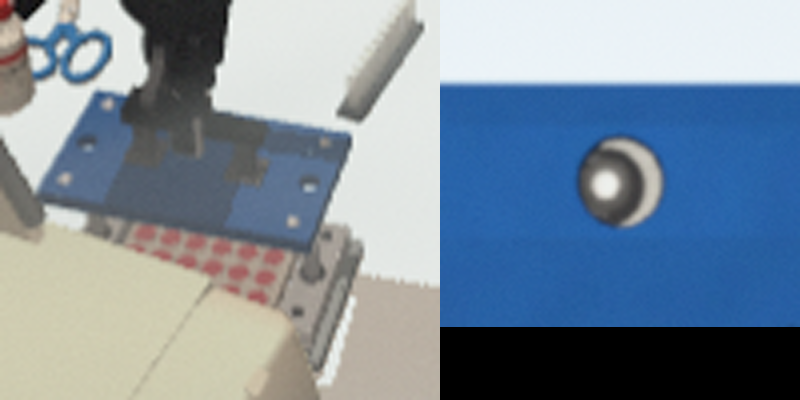

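The scene crop shows the cover level above the press. The wrist crop shows the near pin tip through the front hole, tip at (250.7,96.2) and hole centre at (255.3,95.4), so about 1 mm of sideways correction is left.

```bash
python3 - <<'E'
from bench import *
from h import *
o=get_obs();R=tool(o);c=np.load('w3.npy',allow_pickle=True).item()
f=lambda uv,z:(R.inv().apply(onz(c,[uv],z)[0]-o['eef_pos'])*1000).round(2)
im=cv2.imread('pics/w3.png')
hsv=cv2.cvtColor(im,cv2.COLOR_BGR2HSV);m=(hsv[...,1]<110);m[:70]=0;m[125:]=0;m[:,:235]=0;m[:,275:]=0
for st,ce,l in blobs(m,50):
    k=cv2.findContours(l.astype(np.uint8),0,1)[0][0];e,r=cv2.minEnclosingCircle(k);print(st,e,r,'hole',f(e,.1237),f(e,.1117))
    b=l&(im.min(2)>150)
for st,ce,l in blobs(m&(im.min(2)>140),4): print('bright',ce,st[4],f(ce,.072))
print('tip',f([250.7,96.2],.072))
E
```

```text
[243  82  25  28 553] (254.5, 95.38888549804688) 13.838895797729492 hole [78.13  0.55 18.57] [78.34  0.55 30.57]
bright [261.35384615  93.67692308] 130 [80.2   5.38 70.27]
bright [250.11940299  96.        ] 67 [78.65 -2.53 70.27]
tip [78.52 -2.12 70.27]
```

Request:
{"op": "servo_tool", "data": {"commands": "0 0 0 0.5 -2.6 8 0;0 0 0 0 0 8 0;0 0 0 0 0 6 0;0 0 0 0 0 0 0;0 0 0 0 0 0 0"}}

```text
time_s: 9.1
eef_pos: [0.5276, 0.2681, 0.1194]
eef_rot: [-0.0, 0.995, 0.103, 0.0]
wrist_force: [0.1, -0.6, -4.1]
opening: 0.151
grasp_force: 59.1
```

```bash
cat > look.py <<'E'
from bench import *
from h import *
o=get_obs();R=tool(o);c=calibration('wrist');im=camera('wrist');cv2.imwrite('pics/w4_%d.png'%(o['time_s']*100),im)
go(o,[.5276,.2664,.067]);zt=o['eef_pos'][2]-.017
f=lambda uv,z:(R.inv().apply(onz(c,[uv],z)[0]-o['eef_pos'])*1000).round(2)
hsv=cv2.cvtColor(im,cv2.COLOR_BGR2HSV);m=(hsv[...,1]<110);m[:70]=0;m[125:]=0;m[:,:235]=0;m[:,275:]=0
for st,ce,l in blobs(m,50):
    k=cv2.findContours(l.astype(np.uint8),0,1)[0][0];e,r=cv2.minEnclosingCircle(k);print(st,e,r,'hole',f(e,zt))
for st,ce,l in blobs(m&(im.min(2)>140),4): print('bright',ce,st,f(ce,.072))
E
python3 look.py
```

```text
t 9.1 pos [0.5276 0.2681 0.1194] yaw 11.85 z [ 1.e-04  1.e-04 -1.e+00] tool mm [-0.4  1.6 52.4]
[243  82  25  27 543] (254.5, 95.0) 13.463011741638184 hole [79.32  0.4  17.01]
bright [257.          84.75862069] [249  83  16   6  29] [86.05  1.97 47.37]
bright [246.4  86.8] [246  86   2   3   5] [84.84 -4.68 47.37]
bright [254.22619048  96.8452381 ] [250  92  10  11  84] [78.87  0.23 47.37]
```

Request:
{"op": "servo_tool", "data": {"commands": "0 0 0 -0.3 0 7 0;0 0 0 0 0 6 0;0 0 0 0 0 5 0;0 0 0 0 0 0 0;0 0 0 0 0 0 0"}}

```text
time_s: 9.78
eef_pos: [0.5273, 0.268, 0.1013]
eef_rot: [-0.0, 0.995, 0.103, 0.0]
wrist_force: [1.0, -0.7, -4.5]
opening: 0.147
grasp_force: 59.1
```

```bash
cat >> look.py <<'E'
print(o['wrist_force'],o['torque'])
E
python3 look.py; python3 - <<'E'
from bench import *
import cv2,numpy as np
s=camera('scene');cv2.imwrite('pics/s4.png',cv2.resize(s[250:330,150:256],(795,600),interpolation=cv2.INTER_CUBIC))
E
```

```text
t 9.78 pos [0.5273 0.268  0.1013] yaw 11.85 z [ 1.e-04  0.e+00 -1.e+00] tool mm [-0.1  1.6 34.3]
[243  83  25  26 512] (254.5, 95.5) 12.980854988098145 hole [79.05  0.39 17.01]
bright [254.17346939  95.79591837] [249  90  11  12  98] [79.14  0.2  29.36]
[ 1.01704793 -0.65907246 -4.46386309] [0.00243933 0.01556923 0.00266837]
```

View pics/s4.png

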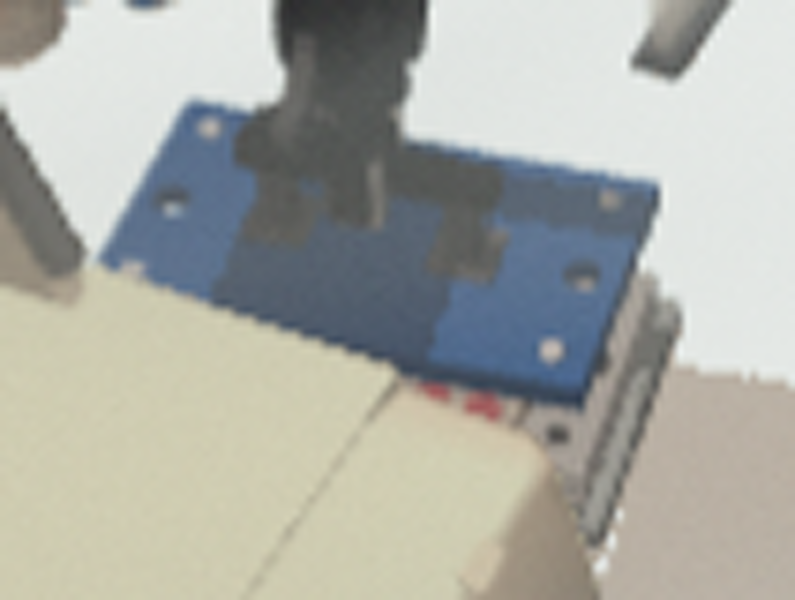

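Both holes look alike from the scene camera: the bright tip sits at (172,206) in the hole at (172,200), and at (581,283) in the hole at (581,275). Both pins are lined up, so I'll lower gently.

Request:
{"op": "servo_tool", "data": {"commands": "0 0 0 0 0 3 0;0 0 0 0 0 3 0;0 0 0 0 0 3 0;0 0 0 0 0 0 0;0 0 0 0 0 0 0"}}

```text
time_s: 10.5
eef_pos: [0.5272, 0.268, 0.0923]
eef_rot: [-0.0, 0.995, 0.103, 0.0]
wrist_force: [-1.5, -0.2, -5.0]
opening: 0.151
grasp_force: 59.1
```

```bash
python3 look.py
```

```text
t 10.5 pos [0.5272 0.268  0.0923] yaw 11.85 z [ 0.  0. -1.] tool mm [ 0.   1.7 25.3]
[243  83  25  26 513] (254.5, 95.5) 12.980854988098145 hole [79.04  0.4  17.  ]
bright [254.12727273  95.32727273] [249  90  11  12 110] [79.2   0.2  20.31]
[-1.48832655 -0.16171214 -4.98918716] [ 0.01735184  0.00126437 -0.02575284]
```

No contact force so far, so I'll continue.

Request:
{"op": "servo_tool", "data": {"commands": "0 0 0 0 0 3 0;0 0 0 0 0 3 0;0 0 0 0 0 3 0;0 0 0 0 0 0 0;0 0 0 0 0 0 0"}}

```text
time_s: 11.18
eef_pos: [0.5272, 0.268, 0.0833]
eef_rot: [0.0, 0.995, 0.103, -0.0]
wrist_force: [-0.1, -1.2, -4.1]
opening: 0.149
grasp_force: 59.1
```

Request:
{"op": "servo_tool", "data": {"commands": "0 0 0 0 0 3 0;0 0 0 0 0 3 0;0 0 0 0 0 3 0;0 0 0 0 0 0 0;0 0 0 0 0 0 0"}}

```text
time_s: 11.8
eef_pos: [0.5272, 0.268, 0.0743]
eef_rot: [-0.0, 0.995, 0.103, 0.0]
wrist_force: [-0.8, 0.3, -4.7]
opening: 0.152
grasp_force: 59.1
```

```bash
python3 look.py
```

```text
t 11.8 pos [0.5272 0.268  0.0743] yaw 11.85 z [-0.  0. -1.] tool mm [0.  1.6 7.3]
[243  83  25  26 520] (254.2906951904297, 95.40697479248047) 13.128056526184082 hole [79.1   0.27 17.  ]
bright [254.12318841  94.36231884] [248  88  13  14 138] [79.27  0.2   2.3 ]
[-0.76160836  0.26996138 -4.69074213] [-0.01505642 -0.04955967  0.03839397]
```

Request:
{"op": "servo_tool", "data": {"commands": "0 0 0 0 0 2.5 0;0 0 0 0 0 2 0;0 0 0 0 0 1 0;0 0 0 0 0 0 0"}}

```text
time_s: 12.35
eef_pos: [0.5271, 0.268, 0.0686]
eef_rot: [0.0, 0.995, 0.103, -0.0]
wrist_force: [0.1, -0.6, -3.7]
opening: 0.148
grasp_force: 59.1
```

Request:
{"op": "servo_tool", "data": {"commands": "0 0 0 0 0 0.7 0;0 0 0 0 0 0 0;0 0 0 0 0 0 0"}}

```text
time_s: 12.72
eef_pos: [0.5272, 0.268, 0.0681]
eef_rot: [-0.0, 0.995, 0.103, 0.0]
wrist_force: [-1.1, 0.5, -3.9]
opening: 0.151
grasp_force: 59.1
```

Request:
{"op": "servo_tool", "data": {"commands": "0 0 0 0 0 0.5 0;0 0 0 0 0 0 0"}}

```text
time_s: 12.98
eef_pos: [0.5272, 0.268, 0.0676]
eef_rot: [-0.0, 0.995, 0.103, -0.0]
wrist_force: [0.1, 0.2, -4.0]
opening: 0.153
grasp_force: 59.2
```

Request:
{"op": "servo_tool", "data": {"commands": "0 0 0 0 0 0.4 0;0 0 0 0 0 0 0"}}

```text
time_s: 13.22
eef_pos: [0.5272, 0.268, 0.0675]
eef_rot: [0.0, 0.995, 0.103, -0.0]
wrist_force: [-2.0, -0.9, 0.4]
opening: 0.156
grasp_force: 59.7
```

The cover touched down at the predicted height, with the weight now off the wrist. I'll release and back off.

Request:
{"op": "servo_tool", "data": {"commands": "0 0 0 0 0 0 0.3;0 0 0 0 0 0 0.6;0 0 0 0 0 0 1;0 0 0 0 0 0 1;0 0 0 0 0 0 1"}}

```text
time_s: 13.85
eef_pos: [0.5272, 0.268, 0.0672]
eef_rot: [-0.0, 0.995, 0.103, 0.0]
wrist_force: [0.1, -0.2, -0.4]
opening: 0.999
grasp_force: 0.0
```

Request:
{"op": "servo_tool", "data": {"commands": "0 0 0 0 0 0 1;0 0 0 0 0 -15 1;0 0 0 0 0 -30 1;0 0 0 0 0 -40 1;0 0 0 0 0 -40 1"}}

```text
time_s: 14.48
eef_pos: [0.5272, 0.268, 0.1945]
eef_rot: [-0.0, 0.995, 0.103, 0.0]
wrist_force: [-0.5, 0.2, -0.9]
opening: 1.002
grasp_force: 0.0
```

Request:
{"op": "servo_tool", "data": {"commands": "0 0 0 0 0 -40 1;0 0 0 0 0 -20 1;0 0 0 0 0 0 1;0 0 0 0 0 0 1"}}

```text
time_s: 14.98
eef_pos: [0.5266, 0.2678, 0.2514]
eef_rot: [0.0, 0.995, 0.103, -0.001]
wrist_force: [0.1, 0.5, -0.8]
opening: 0.998
grasp_force: 0.0
```

```bash
python3 - <<'E'
from bench import *
from h import *
o=get_obs();go(o,[.5272,.268,.067]);c=calibration('wrist');im=camera('wrist')
cover(im,c,.05)
s=camera('scene')
S=cv2.resize(s[230:330,150:260],(400,364),interpolation=cv2.INTER_CUBIC)
W=cv2.resize(im,(400,300));W=cv2.copyMakeBorder(W,0,64,0,0,0)
cv2.imwrite('pics/end.png',np.hstack([S,W]))
E
```

```text
t 14.97 pos [0.5266 0.2678 0.2514] yaw 11.85 z [-1.2e-03 -3.0e-04 -1.0e+00] tool mm [  0.8  -0.  184.4]
plate ((527.154541015625, 267.4570007324219), (186.95155334472656, 103.11693572998047), 11.888524055480957)
bar [254.80955829 166.56335988] ((529.2926025390625, 267.665283203125), (98.52186584472656, 21.358945846557617), 11.501879692077637) [ 245  126   21   89 1381]
hole [221.78947368  97.89473684] 38 [597.19379113 320.77089979  50.        ]
hole [287.54054054  98.08108108] 37 [612.63874842 246.50341352  50.        ]
hole [254.41176471  97.88235294] 17 [604.98596713 283.95732195  50.        ]
hole [226. 225.] 21 [440.75567895 287.80937815  50.        ]
hole [283.42105263 225.10526316] 19 [456.25312948 213.41951956  50.        ]
```

View pics/end.png

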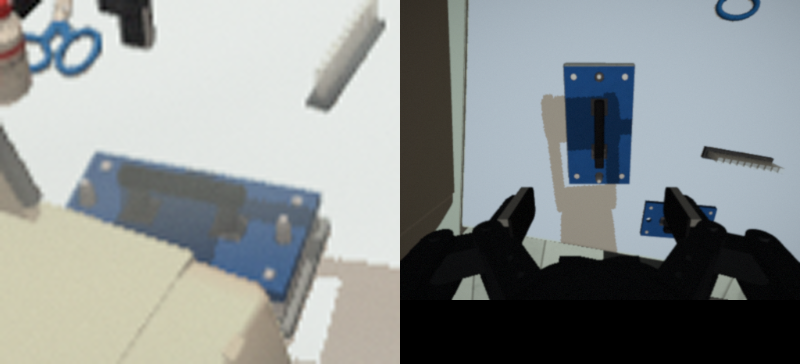

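The final picture shows the cover flat on the press, with both pins standing through its holes at crop (85,190) and (283,228), and the gripper clear of it.

```bash
python3 -c "
from bench import *
print(hand_in())"
```

```text
the job is handed in; nothing more can be done
None
```

The blue cover plate is on the press, flat on both end pads with both pins through its holes, and the job is handed in at about 15 s; the hand-in returned no verdict.

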